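Free the filter cartridge and clip it in the drying rack

TASK

Undo the clamp knob on the sloping top of the compressor (it carries no mark of which way it loosens and may be threaded either hand, so try it a little each way) and turn it until the clamp is fully open. Then lift the filter cartridge out and press it down into the spring clips of the drying rack until it snaps fully home in both pairs. Leave the knob loose and do not disturb the jar, the carton or the cup.

Things in the scene. Friction and masses are not known exactly. Their poses are not given: they have to be found in the camera images.
- compressor: dark blue compressor housing, fixed, 180 deep (x) x 240 wide (y), 60 high at its low -x edge and 164 at its high +x edge: its cream top slopes up along its +x at 30 degrees from level. Origin: centre of its underside; z up.
- knob_grip (a point): on the axis of the teal clamp knob, 48 above the sloping top, where to grip it: disc (44 across) with an upright bar 42 long x 14 thick; the bar ends 14 above this point, the disc's face lies 26 below. z: knob axis, square out of the slope (leans 30 degrees to the compressor's -x); x: along the bar; turns with the knob. The knob axis is 100 mm down-slope of the cartridge's.
- knob (a joint): knob's turn, rad: 0 tight stop, 1.6 open stop, grows as it loosens; starts at 0 to 0.08. Which way round loosens is not told: the tight way it stops hard, the other way it turns steadily against 0.1 N m and stays where left. Per rad the knob rises 3.75 mm and each of two jaws draws back 7.5 mm. Their hoods cover 8 mm of the cartridge's ends when tight, are clear above 1.1; fully open: 1.3 or more.
- cradle (a point): fixed on the compressor: the cartridge's centre while in its cradle, 40 above the sloping top. z: square out of the slope; x: up-slope; y: along the cartridge. Cradle: two grooved blocks 10 wide at y = +36 and -36, up to 2 below the axis, reaching x = +-17.5; free space between them down to the top. Jaws and hoods end 19 above this point; fully open they lie beyond |y| = 51.
- cartridge_mid (a point): centre of the loose filter cartridge: white cylinder with pale blue middle, 24 diameter, 100 long, about 60 g, chamfered ends; y: its axis. It starts level in the cradle, held by the jaws' hoods at both ends. It comes out square to the sloping top.
- rack: white drying rack, fixed: base plate 100 (x) x 130 (y) x 12 high with two pairs of upright steel spring clips at y = +34 and -34, each 10 wide along y, 74 high over all and reaching 24 either side of the middle line. Origin: centre of its underside; z up.
- clip_seat (a point): fixed on the rack, 50 above the counter: the cartridge's centre when snapped home, axis along y (either way round). Clip bulges stand 8 above this point, 19 apart at rest; the cartridge must be pushed straight down past them (5 to 15 N, from 16 above home) until it rests on posts. Between the pairs (|y| under 28) fingers have free space down to 38 below this point. z up.
- pill_jar: amber jar with yellow cap, 54 mm across, 70 high, loose bystander. Origin: centre of its underside.
- carton: white carton with orange band, 55 x 100 x 35 high, loose bystander. Origin: centre of its underside.
- dose_cup: small pale blue cup, 52 mm across, 50 high, loose bystander. Origin: centre of its underside.
There are look-alikes about, which are no part of the job. There is more than one size of the rack; the job needs the smallest.

How it is judged:
On the way, in this order (a step that is already met when the one before it is completed fails the run):
1. the knob is loosened until the clamp is fully open, with the cartridge still in its cradle (value of joint knob above 1.25 rad and distance between cartridge_mid and cradle below 0.012 m), for 0.2 s.
2. the cartridge is lifted clear of the cradle (distance between cartridge_mid and cradle above 0.06 m), for 0.1 s.
At the end, for the whole second after the job is handed in: the knob still loose (above 1.2 rad), the cartridge at rest snapped home in both pairs of clips: its centre within 3 mm across and in height and 9 mm along its axis of the seat point, its axis within 0.08 rad of the seat's (value of joint knob above 1.2 rad and x of cartridge_mid in the frame of clip_seat between -0.003 and 0.003 m and y of cartridge_mid in the frame of clip_seat between -0.009 and 0.009 m and z of cartridge_mid in the frame of clip_seat between -0.003 and 0.003 m and angle between the y axis of cartridge_mid and the y axis of clip_seat, either way round below 0.08 rad and linear speed of cartridge below 0.02 m/s); the robot touches nothing.
It fails at once if the jar, the carton or the cup is disturbed (moved more than 30 mm) (distance of any of pill_jar, carton, dose_cup from where it was at the start of the episode above 0.03 m).
It also fails if it takes over 53 s, if anything falls off the work surface, if the arm or the gripper's body presses on something with over 40 N, if the wrist force passes 120 N, or if a joint passes its speed limit or range.

ROBOT

A 6-joint arm with a two-finger parallel gripper is mounted at the origin on the work surface. World frame = base frame: x ahead of the robot, y to its left, z up, the work surface at z = 0. Lengths are in m, angles in rad, forces in N, time in s.
With the tool pointing down it reaches from about 0.325 to 0.775 m from the base axis. Payload 9.3 kg.
Tool frame: the origin (TCP) lies at the very end of the fingers, on their centre line; the grasp point (between the pads) lies 19 mm behind it; z points along the fingers, y is the direction in which the jaws open and shut (so a half turn about z gives the same grasp; the last joint's range is limited). The gripper opens to 85 mm and grips with 20 to 120 N. Pads are 22 mm wide; open, the fingers measure 114 mm over their backs; the gripper's body (76 mm by 85 mm) begins 54 mm behind the grasp point. The pads swing forward as they close: fully open they stand 13 mm farther back than shut.
Start: joints at [-1.379, 0.259, 0.021, 1.334, 0, 1.418], TCP at [0.186, -0.518, 0.231] pointing down, gripper open.
Joint ranges: [-3.04, 3.04], [-0.91, 1.82], [-1.04, 1.36], [-1.92, 1.95], [-1.52, 1.45], [-3.14, 3.14]. Speed limits (rad/s): [2.22, 2.22, 2.79, 3.14, 3.14, 3.14].

INTERFACE

Orientations are given as a unit quaternion [x, y, z, w].
In Python, from bench import reach, servo_line, move_joints, ungrasp, grab, wait, solve_ik, sense, snapshot, IKError, close_job gives the robot as it stands. Calls block until the motion is done:
- reach(position, orientation): joint-space move of the TCP to a pose.
- servo_line(position, velocity=0.15, rotation=None, contact_N=None): straight line of the TCP; rotation=None keeps the orientation; velocity is the mean speed in m/s. With contact_N (N) it stops when the force on the tool has changed by that much, and returns True; else False.
- move_joints(angles): joint-space move.
- ungrasp() and grab(effort=None): open the fingers fully, or close them until they stop; effort is the grip in N (None keeps the last).
- wait(seconds).
- solve_ik(position, orientation): joint angles nearest the present ones, or None.
- sense(): the state.
- snapshot(name): name is "scene" or "top" or "wrist"; returns a dict with "image" (384x512x3 uint8, red, green, blue), "mtx" (3x3 intrinsics, pixels), "world_from_camera" (4x4, takes a point from camera to world coordinates). Camera axes: x right, y up, looking along -z (the intrinsics and any distortion apply to the point x, -y, -z); pixel columns grow to the right and rows downward; lengths in m; the calibration is good to about 2 mm. The wrist camera is an equidistant fisheye: a pixel r from the principal point sees the ray r / f radians off the axis. A picture is of the moment at which its call begins. There is no depth.
A pose or a line that the arm cannot do raises IKError and nothing moves.
- close_job(): hands the job in, once; it reports no verdict.
The state is a dict: "time": time; "joints": joint angles; "joint_vel": joint speeds; "joint_efforts": joint torques, N m; "ee_pos": TCP position; "orientation": TCP orientation; "contact_force": force on the tool from outside, world axes, zero at the start; "ft_torque": the same for the moment, N m; "gripper_width": finger opening in m.
Only numpy, scipy, OpenCV 4.12 (cv2) and the standard library are available. Lean on these libraries where they do the work, as an engineer would, in place of code of your own. Each camera call takes 0.05 s, during which the arm holds its last target.

## Working session

There is one attempt and no reset: what is moved stays moved. The work goes in short steps, each a Python script; the robot and the scene stay as the last script left them, time stands still between calls to the robot, and variables do not carry over. Pictures are saved under pics/ and viewed, and the job is handed in when it is done.

```bash
ls; mkdir -p pics
python3 - <<'E'
from bench import *
import cv2
for n in ["scene","top","wrist"]:
    s=snapshot(n); cv2.imwrite(f"pics/{n}0.png",s["image"][:,:,::-1]); print(n,s["mtx"].round(1).tolist(),s["world_from_camera"].round(3).tolist())
    print([k for k in s])
print(sense())
E
```

```text
pics
scene [[419.1, 0.0, 263.6], [0.0, 419.1, 193.4], [0.0, 0.0, 1.0]] [[-0.663, -0.557, 0.5, 1.042], [0.749, -0.503, 0.432, 0.327], [0.011, 0.661, 0.75, 0.84], [0.0, 0.0, 0.0, 1.0]]
['image', 'mtx', 'world_from_camera']
top [[406.7, 0.0, 250.6], [0.0, 406.7, 185.3], [0.0, 0.0, 1.0]] [[0.029, 0.986, -0.165, 0.411], [-0.999, 0.025, -0.026, -0.106], [-0.021, 0.165, 0.986, 1.071], [0.0, 0.0, 0.0, 1.0]]
['image', 'mtx', 'world_from_camera']
wrist [[297.3, 0.0, 251.8], [0.0, 297.3, 192.3], [0.0, 0.0, 1.0]] [[0.338, 0.9, 0.274, 0.256], [-0.941, 0.324, 0.097, -0.493], [-0.001, -0.291, 0.957, 0.374], [0.0, 0.0, 0.0, 1.0]]
['image', 'mtx', 'world_from_camera']
{'time': 0.15, 'joints': array([-1.37859009e+00,  2.59021280e-01,  2.09440536e-02,  1.33371226e+00,
       -2.28577567e-05,  1.41822055e+00]), 'joint_vel': array([ 2.60966351e-06, -1.25179380e-03,  1.14334322e-03,  5.37161064e-04,
       -5.65545359e-04, -1.04808366e-03]), 'joint_efforts': array([ 3.78832163e-03, -5.55965388e+01,  3.44666684e+01,  1.12661283e-02,
       -2.49267323e-04,  2.22356192e-05]), 'ee_pos': array([ 0.1858545 , -0.51741277,  0.23083079]), 'orientation': array([ 9.85177312e-01,  1.71538386e-01, -2.12658323e-05, -4.96255809e-04]), 'contact_force': array([ 0.87399031, -0.41465491, -0.42965348]), 'ft_torque': array([-0.0254477 ,  0.00992771, -0.03058933]), 'gripper_width': 0.08536182972942938}
```

View pics/scene0.png

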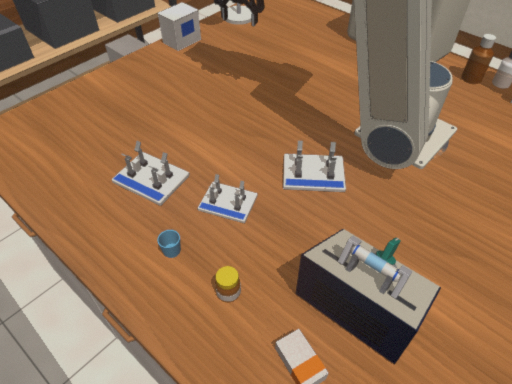

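View pics/top0.png

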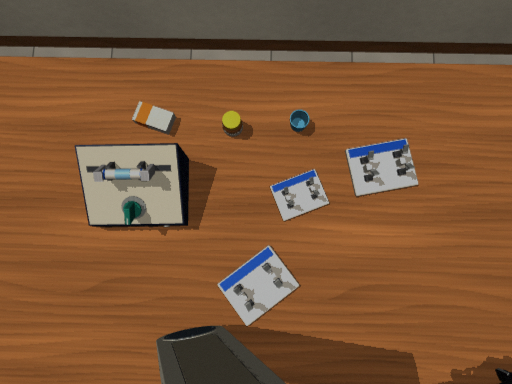

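View pics/wrist0.png

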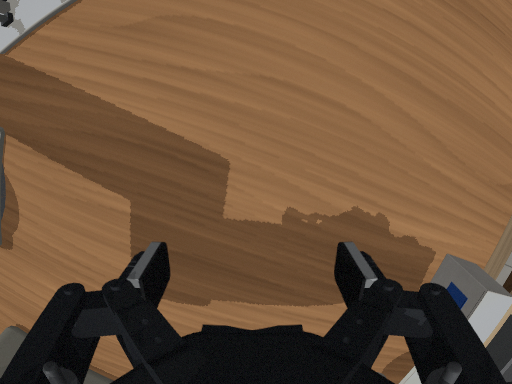

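The scene view shows the compressor at right with the cartridge near (375,262). In the top view the knob is near (132,210), and the three racks are near (300,195), (382,167) and (258,285); the middle one looks smallest. Next I'll zoom in and measure.

```bash
cat > h.py <<'E'
import numpy as np, cv2
from bench import *
def ray(s,px):
    K=s["mtx"];T=s["world_from_camera"]
    d=np.array([(px[0]-K[0,2])/K[0,0],-(px[1]-K[1,2])/K[1,1],-1.0])
    return T[:3,3],T[:3,:3]@d
def onz(s,px,z):
    o,d=ray(s,px); return o+d*(z-o[2])/d[2]
def proj(s,P):
    T=s["world_from_camera"];K=s["mtx"];c=T[:3,:3].T@(np.asarray(P)-T[:3,3]);
    return np.array([K[0,2]-K[0,0]*c[0]/c[2],K[1,2]+K[1,1]*c[1]/c[2]])
def tri(s1,p1,s2,p2):
    o1,d1=ray(s1,p1);o2,d2=ray(s2,p2);d1/=np.linalg.norm(d1);d2/=np.linalg.norm(d2)
    t=np.linalg.lstsq(np.c_[d1,-d2],o2-o1,rcond=None)[0]
    a=o1+t[0]*d1;b=o2+t[1]*d2
    return (a+b)/2,np.linalg.norm(a-b)
def crop(s,box,f,name):
    x0,y0,x1,y1=box
    im=cv2.resize(s["image"][y0:y1,x0:x1],None,fx=f,fy=f,interpolation=cv2.INTER_CUBIC)
    cv2.imwrite("pics/"+name,im[:,:,::-1])
E
python3 - <<'E'
from h import *
import pickle
S={n:snapshot(n) for n in["scene","top"]};pickle.dump(S,open("s0.pkl","wb"))
crop(S["top"],(60,130,200,235),5,"t_comp.png")
crop(S["top"],(210,130,430,330),3,"t_rack.png")
crop(S["scene"],(290,220,450,360),5,"s_comp.png")
crop(S["scene"],(100,130,360,230),3,"s_rack.png")
E
```

```text
(no output)
```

View pics/t_comp.png

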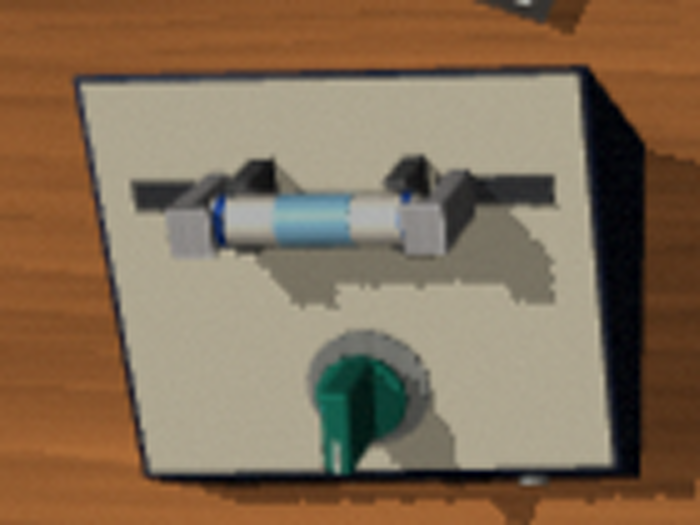

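View pics/t_rack.png

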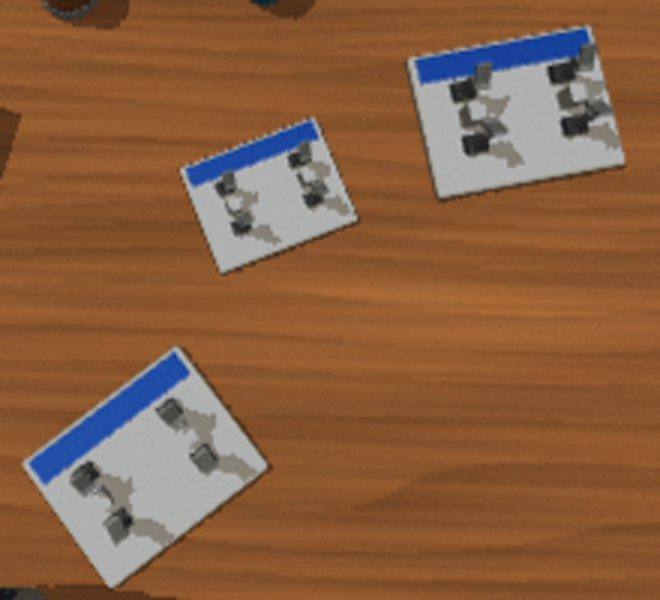

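View pics/s_comp.png

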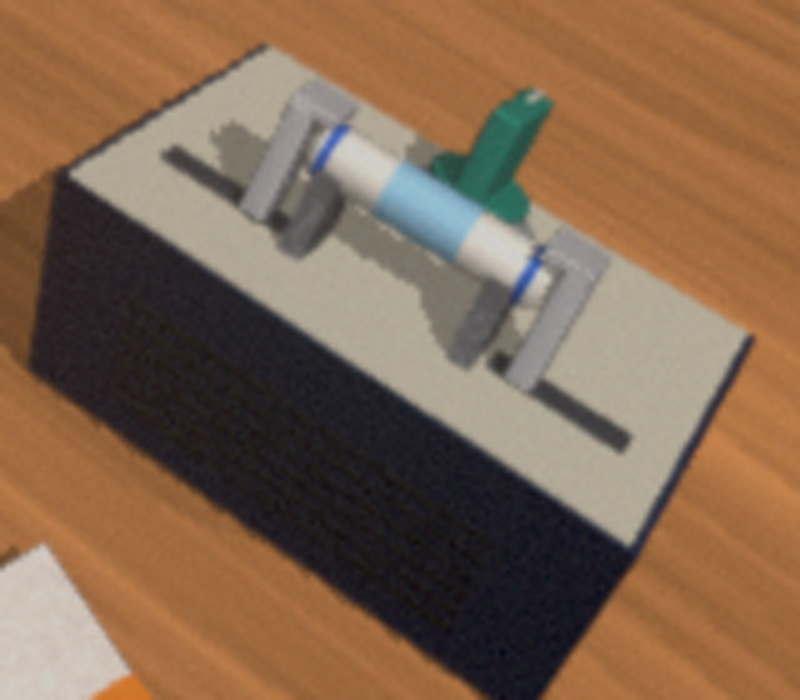

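View pics/s_rack.png

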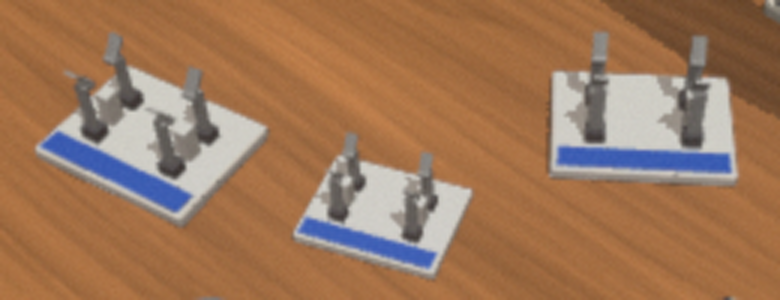

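Run:
```python
from h import *
import pickle
S=pickle.load(open("s0.pkl","rb"));t,s=S["top"],S["scene"]
np.set_printoptions(precision=4,suppress=True)
print("comp corners tri")
for a,b,n in [((75.6,145.2),(416.4,330),"HL"),((177,144),(303.4,254.4),"HR"),((183,223.6),(343.4,229),"LR"),((89.4,224.4),(440.4,287.6),"LL")]:
    print(n,*tri(t,a,s,b),onz(t,a,.164 if n[0]=='H' else .06)[:2],onz(s,b,.164 if n[0]=='H' else .06)[:2])
for nm,c in S.items():
    im=c["image"];hsv=cv2.cvtColor(im,cv2.COLOR_RGB2HSV)
    m=((hsv[...,1]<50)&(hsv[...,2]>100)|((hsv[...,0]>105)&(hsv[...,0]<125)&(hsv[...,1]>150)&(hsv[...,2]>120))).astype(np.uint8)
    m=cv2.morphologyEx(m,cv2.MORPH_CLOSE,np.ones((7,7)))
    cs,_=cv2.findContours(m,0,2)
    for k in cs:
        if cv2.contourArea(k)<600: continue
        h=cv2.convexHull(k); 
        if nm=="top":
            w=np.array([onz(c,p[0],.012)[:2]*1000 for p in h.astype(float)],np.float32)
            r=cv2.minAreaRect(w)
            print(nm,k.mean(0)[0],"rect mm",np.round(r[0],1),np.round(r[1],1),round(r[2],1))
        else:
            w=np.array([onz(c,p[0],.012)[:2]*1000 for p in h.astype(float)],np.float32)
            r=cv2.minAreaRect(w); print(nm,k.mean(0)[0],"rect mm",np.round(r[0],1),np.round(r[1],1),round(r[2],1))
# cartridge blue middle, knob teal
for nm,c in S.items():
    hsv=cv2.cvtColor(c["image"],cv2.COLOR_RGB2HSV)
    for lab,lo,hi in [("pale",(90,50,120),(105,140,255)),("teal",(70,120,30),(88,255,255))]:
        m=cv2.inRange(hsv,lo,hi);n,l,st,ce=cv2.connectedComponentsWithStats(m)
        for i in range(1,n):
            if st[i,4]>25: print(nm,lab,st[i],ce[i])
```

```text
comp corners tri
HL [0.647  0.3296 0.1613] 0.002339725062708414 [0.6468 0.3271] [0.6478 0.3305]
HR [0.6551 0.0938 0.1597] 0.00459369095882784 [0.6552 0.091 ] [0.6563 0.0972]
LR [0.4791 0.0871 0.0582] 0.000883857097543919 [0.4792 0.0863] [0.4801 0.088 ]
LL [0.4702 0.3233 0.0581] 0.0026656253255225655 [0.4707 0.3212] [0.4707 0.3244]
scene [294.0822 349.2877] rect mm [756.9 167.5] [60.1 61.3] 72.1
scene [375.6636 275.4955] rect mm [503.  184.9] [123.5 283.4] 2.5
scene [ 73.     281.8462] rect mm [1064.7 -301.3] [685.7 217.7] 89.9
scene [228.6907 200.8763] rect mm [ 559.7 -206.9] [130.3 130. ] 23.0
scene [320.3333 165.9111] rect mm [ 314.3 -118.5] [194.8 166. ] 38.4
scene [147.1694 174.9516] rect mm [ 640.7 -441. ] [159.3 213.1] 12.3
scene [420.3484  83.5697] rect mm [-441.2  -53.2] [1053.4  876.4] 43.0
scene [117.1449  53.3527] rect mm [  234.6 -1066.9] [ 364.1 1048.3] 78.1
top [258.7745 284.8235] rect mm [ 333.6 -103.6] [127.5 166.8] 38.5
top [298.4237 195.0254] rect mm [ 567.9 -205.4] [ 99.7 129.1] 22.7
top [122.6825 191.    ] rect mm [580.1 248. ] [219.4 291.2] 2.4
top [381.6374 166.1758] rect mm [ 648.  -421.9] [128.5 167.8] 12.0
top [277.6275  55.098 ] rect mm [957.7 -69.1] [  27.2 1429.1] 0.1
scene pale [158 230  22  19 240] [169.0417 238.5333]
scene pale [365 253  22  19 218] [375.3165 261.2752]
scene teal [381 239  18  25 205] [389.6829 251.5268]
top pale [115 169  15   4  56] [122.0714 170.4464]
top pale [115 174  15   4  59] [121.8814 175.5254]
top teal [123 201  18  24 230] [131.1    210.3435]
```

```bash
cat >> h.py <<'E'
from scipy.spatial.transform import Rotation as R
np.set_printoptions(precision=4,suppress=True)
YAW=np.radians(2.05); C=np.array([.563,.2085,0])
Rc=R.from_euler('z',YAW).as_matrix()
Rs=Rc@R.from_euler('y',-30,degrees=True).as_matrix()  # slope frame: x up-slope, z normal
O=C+np.array([0,0,.112])
def slope(p): return Rs.T@(np.asarray(p)-O)
def unslope(p): return O+Rs@np.asarray(p,float)
def qs(phi):  # tool z = -n, tool y at angle phi from slope x (about n)
    y=np.array([np.cos(phi),np.sin(phi),0]);z=np.array([0,0,-1.]);x=np.cross(y,z)
    return R.from_matrix(Rs@np.c_[x,y,z]).as_quat()
E
python3 - <<'E'
from h import *
import pickle
S=pickle.load(open("s0.pkl","rb"));t,s=S["top"],S["scene"]
for a,b in [((122.2,174.),(375.3,261.3)),((60+221/5,130+219/5),(290+530/5,220+275/5)),((60+405/5,130+212/5),(290+330/5,220+150/5))]:
    p,e=tri(t,a,s,b);print(p,e,slope(p))
# knob tip top
p,e=tri(t,(60+340/5,130+468/5),s,(290+540/5,220+95/5));print("knob tip",p,e,slope(p))
p=onz(t,(60+365/5,130+380/5),.1);print(slope(p))
k=unslope([-.1+.0,0.0,.048]); print("k",k)
for d in(.0,.2):
  for ph in np.arange(-180,181,30):
    q=solve_ik(unslope([-.1,0,.048-.019+d]),qs(np.radians(ph)));print(d,ph,q)
E
```

```text
[0.5809 0.2096 0.1698] 0.0021631592102897236 [0.0444 0.0005 0.0411]
[0.5802 0.2524 0.1681] 0.00034548263949968393 [0.0443 0.0433 0.0392]
[0.585  0.1678 0.1704] 0.00032879623794963375 [ 0.047  -0.0414  0.0403]
knob tip [0.4707 0.2055 0.1218] 0.0032388606133508836 [-0.0751  0.0003  0.0547]
[-0.0473 -0.0044  0.0134]
k [0.4525 0.2045 0.1036]
0.0 -180 [ 0.339   0.0491 -0.8016  0.2164 -0.1499 -1.3062]
0.0 -150 [ 0.339   0.0491 -0.8016  0.2164 -0.1499 -1.8298]
0.0 -120 [ 0.339   0.0491 -0.8016  0.2164 -0.1499 -2.3534]
0.0 -90 [ 0.339   0.0491 -0.8016  0.2164 -0.1499 -2.877 ]
0.0 -60 [ 0.339   0.0491 -0.8016  0.2164 -0.1499  2.8826]
0.0 -30 [ 0.339   0.0491 -0.8016  0.2164 -0.1499  2.359 ]
0.0 0 [ 0.339   0.0491 -0.8016  0.2164 -0.1499  1.8354]
0.0 30 [ 0.339   0.0491 -0.8016  0.2164 -0.1499  1.3118]
0.0 60 [ 0.339   0.0491 -0.8016  0.2164 -0.1499  0.7882]
0.0 90 [ 0.339   0.0491 -0.8016  0.2164 -0.1499  0.2646]
0.0 120 [ 0.339   0.0491 -0.8016  0.2164 -0.1499 -0.259 ]
0.0 150 [ 0.339   0.0491 -0.8016  0.2164 -0.1499 -0.7826]
0.0 180 [ 0.339   0.0491 -0.8016  0.2164 -0.1499 -1.3062]
0.2 -180 [ 0.4482 -0.2771 -0.5639  0.7975 -0.2018 -1.2086]
0.2 -150 [ 0.4482 -0.2771 -0.5639  0.7975 -0.2018 -1.7322]
0.2 -120 [ 0.4482 -0.2771 -0.5639  0.7975 -0.2018 -2.2558]
0.2 -90 [ 0.4482 -0.2771 -0.5639  0.7975 -0.2018 -2.7794]
0.2 -60 [ 0.4482 -0.2771 -0.5639  0.7975 -0.2018  2.9802]
0.2 -30 [ 0.4482 -0.2771 -0.5639  0.7975 -0.2018  2.4566]
0.2 0 [ 0.4482 -0.2771 -0.5639  0.7975 -0.2018  1.933 ]
0.2 30 [ 0.4482 -0.2771 -0.5639  0.7975 -0.2018  1.4094]
0.2 60 [ 0.4482 -0.2771 -0.5639  0.7975 -0.2018  0.8858]
0.2 90 [ 0.4482 -0.2771 -0.5639  0.7975 -0.2018  0.3622]
0.2 120 [ 0.4482 -0.2771 -0.5639  0.7975 -0.2018 -0.1614]
0.2 150 [ 0.4482 -0.2771 -0.5639  0.7975 -0.2018 -0.685 ]
0.2 180 [ 0.4482 -0.2771 -0.5639  0.7975 -0.2018 -1.2086]
```

The triangulated cartridge sits 40–41 mm above the slope, which matches the given 40 mm. That puts the knob axis at about (-0.055, 0) in the slope frame. The next step is a wrist view along the knob axis.

```bash
cat >> h.py <<'E'
def fray(s,px):
    K=s["mtx"];T=s["world_from_camera"]
    u=np.array([px[0]-K[0,2],px[1]-K[1,2]]);r=np.linalg.norm(u);th=r/K[0,0]
    d=np.array([np.sin(th)*u[0]/r,-np.sin(th)*u[1]/r,-np.cos(th)]) if r>0 else np.array([0,0,-1.])
    return T[:3,3],T[:3,:3]@d
def fslope(s,px,h): # intersect slope-frame plane z=h, return slope coords
    o,d=fray(s,px);o=slope(o);d=Rs.T@d;return o+d*(h-o[2])/d[2]
def fz(s,px,z):
    o,d=fray(s,px);return o+d*(z-o[2])/d[2]
def fproj(s,P):
    T=s["world_from_camera"];K=s["mtx"];c=T[:3,:3].T@(np.asarray(P)-T[:3,3]);c=c*[1,-1,-1]
    r=np.hypot(c[0],c[1]);th=np.arctan2(r,c[2]);return np.array([K[0,2],K[1,2]])+K[0,0]*th*c[:2]/r
E
python3 - <<'E'
from h import *
import pickle
reach(unslope([-.055,0,.029+.15]),qs(np.pi/2))
s=snapshot("wrist");pickle.dump(s,open("w1.pkl","wb"))
print(sense()["time"],sense()["ee_pos"],"cam slope",slope(s["world_from_camera"][:3,3]))
cv2.imwrite("pics/w1.png",s["image"][:,:,::-1])
for p in [(-.055,0,.022),(-.055,0,.062),(.045,0,.052)]: print(p,fproj(s,unslope(p)))
E
```

```text
2.975 [0.4264 0.2032 0.2395] cam slope [-0.1281 -0.001   0.3221]
(-0.055, 0, 0.022) [253.0162 175.5118]
(-0.055, 0, 0.062) [253.1668 185.9396]
(0.045, 0, 0.052) [253.0804 273.9268]
```

View pics/w1.png

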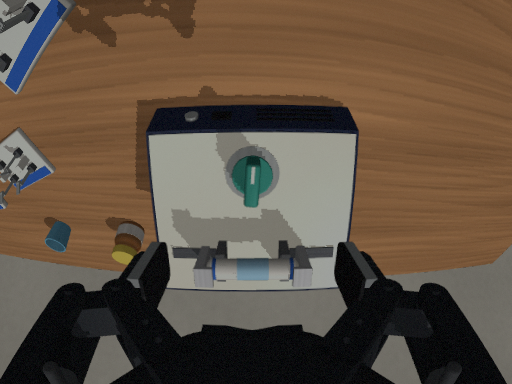

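The wrist view shows the knob disc near (252,175), the bar running nearly along the slope, and the cartridge near (252,270). All of these are close to their predicted pixels.

Run:
```python
from h import *
import pickle
s=pickle.load(open("w1.pkl","rb"))
crop(s,(195,130,315,290),4,"w1c.png")
hsv=cv2.cvtColor(s["image"],cv2.COLOR_RGB2HSV)
m=cv2.inRange(hsv,(70,100,20),(95,255,255));n,l,st,ce=cv2.connectedComponentsWithStats(m)
i=1+st[1:,4].argmax();print(st[i],ce[i])
# disc: left/right extents
ys,xs=np.where(l==i); 
for r in range(ys.min(),ys.max()+1): print(r,xs[ys==r].min(),xs[ys==r].max(),end='; ')
m=cv2.inRange(hsv,(90,40,100),(112,160,255));n,l,st,ce=cv2.connectedComponentsWithStats(m)
for i in range(1,n):
  if st[i,4]>100: print(st[i],ce[i],fslope(s,ce[i],.050))
```

```text
[ 232  156   41   51 1329] [251.7863 178.0587]
156 247 257; 157 244 260; 158 242 262; 159 241 263; 160 239 264; 161 238 266; 162 237 267; 163 237 267; 164 236 268; 165 235 268; 166 235 269; 167 234 269; 168 234 270; 169 234 271; 170 233 271; 171 233 271; 172 233 271; 173 232 271; 174 232 271; 175 232 271; 176 232 272; 177 233 272; 178 233 272; 179 233 271; 180 233 271; 181 233 271; 182 233 270; 183 234 270; 184 234 270; 185 235 269; 186 235 268; 187 236 267; 188 237 267; 189 238 266; 190 239 265; 191 241 264; 192 242 262; 193 243 260; 194 245 258; 195 245 258; 196 245 258; 197 245 258; 198 245 258; 199 245 257; 200 245 257; 201 245 257; 202 245 257; 203 245 257; 204 245 257; 205 245 256; 206 249 255; [237 265  32  15 478] [252.4351 271.9728] [ 0.0438 -0.0007  0.05  ]
```

View pics/w1c.png

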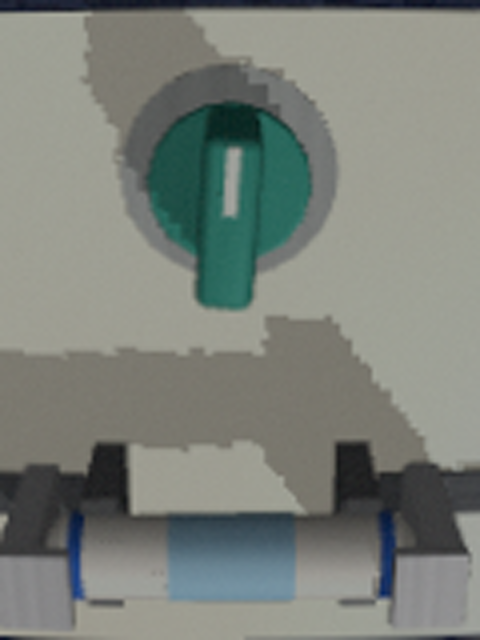

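Run:
```python
from h import *
import pickle
s=pickle.load(open("w1.pkl","rb"))
f=lambda p:(195+p[0]/4-.4,130+p[1]/4-.4)
a,b=fslope(s,f((235.5,140)),.062),fslope(s,f((225,304)),.062)
print(a,b,(a+b)/2,np.linalg.norm(b-a),np.degrees(np.arctan2(b[1]-a[1],b[0]-a[0])))
print("disc",fslope(s,(252,175.5),.022))
for p in [(168,555),(294,557),(76,555),(388,555)]: print(fslope(s,f(p),.050))
p=f((0,0))
for p in [(150.5,132),(352,133),]: print("corner",fslope(s,p,0))
```

```text
[-0.0748  0.0003  0.062 ] [-0.0361 -0.0021  0.062 ] [-0.0554 -0.0009  0.062 ] 0.03878749843716902 -3.5776969394938067
disc [-0.055  -0.0011  0.022 ]
[ 0.0392 -0.0175  0.05  ]
[0.0399 0.016  0.05  ]
[ 0.0397 -0.0422  0.05  ]
[0.0398 0.0412 0.05  ]
corner [-0.101  -0.1149  0.    ]
corner [-0.0995  0.1112  0.    ]
```

```bash
cat >> h.py <<'E'
K0=np.array([-.055,-.001]);PH0=np.radians(86.4)
n=Rs[:,2]
def kp(h=.029,dphi=0,lift=0): return unslope([K0[0],K0[1],h+lift])
def tq(): 
    z=sense(); return round(float(z["ft_torque"]@n),3)
E
python3 - <<'E'
from h import *
servo_line(kp(.10),.15,rotation=qs(PH0))
print(servo_line(kp(.029),.06,contact_N=12))
z=sense();print(z["time"],slope(z["ee_pos"]),z["contact_force"],tq())
grab(40);z=sense();print(z["time"],z["gripper_width"],z["contact_force"],z["ft_torque"],tq(),slope(z["ee_pos"]))
for d in (.06,.1,0,-.06,-.1):
    servo_line(kp(),.05,rotation=qs(PH0+d));z=sense();print(d,round(z["time"],2),tq(),z["contact_force"],z["gripper_width"])
    s=R.from_quat(z["orientation"]).as_matrix(); v=Rs.T@s[:,1];print("act",np.arctan2(v[1],v[0])-PH0)
E
```

```text
False
4.9833 [-0.0548 -0.0009  0.0293] [ 0.0467 -0.5261 -0.1818] 0.006
5.6333 0.013398480458258855 [-3.0669  3.2848  2.8749] [0.5415 0.6468 0.2535] -0.063 [-0.0549 -0.0006  0.0292]
0.06 5.88 0.151 [-1.3219  3.4063 -0.2166] 0.013573028013011804
act 0.058895482577818514
0.1 6.13 -0.517 [ 0.8862  4.1678 -0.6672] 0.013083710838065327
act 0.09760304840297995
0 6.38 -0.064 [-2.785   4.8431  2.8174] 0.01343546062130251
act -0.0023643867485920733
-0.06 6.63 -0.061 [-3.971   4.3612  4.8165] 0.013189543056216594
act -0.06189498919856051
-0.1 6.88 -0.042 [-5.9227  4.6705  6.3442] 0.013053512379081466
act -0.10171919529253803
```

Turning positive gives a torque spike (0.52 N m), so that way is tight. Negative turns steadily at about 0.05 N m, so it loosens. I'll continue that way, following the knob's rise, and check the jaws.

Run:
```python
from h import *
for d in (-.3,-.5):
    servo_line(kp(lift=.00375*-d),.05,rotation=qs(PH0+d));z=sense();print(d,round(z["time"],2),tq(),z["contact_force"],z["gripper_width"])
for n_ in["wrist","top"]:
    s=snapshot(n_);crop(s,(*((130,100,380,384) if n_=="wrist" else (60,130,200,235)),),2 if n_=="wrist" else 5,n_+"2.png")
```

```text
-0.3 7.23 -0.089 [-2.3653  5.6774  2.3343] 0.013599978306046284
-0.5 7.58 -0.047 [-1.786   7.2472  1.4757] 0.01332738466526458
```

View pics/wrist2.png

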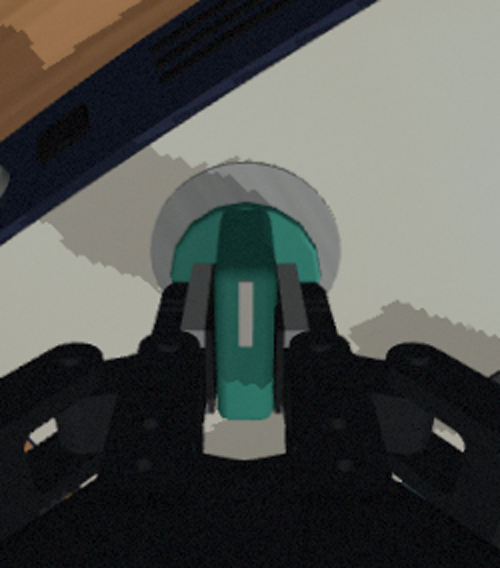

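View pics/top2.png

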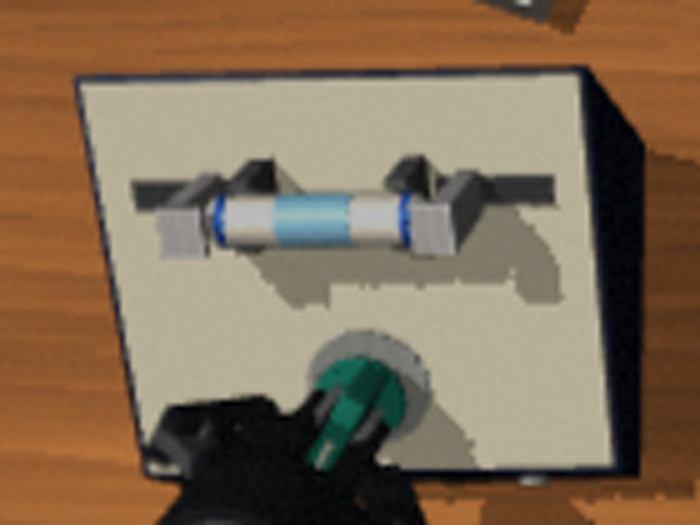

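Both jaws have drawn back: in the crop the left hood moved from 168 to 160 and the right from 402 to 412. The bar is firmly held, so I'll keep turning to about 1.5 rad.

Run:
```python
from h import *
for d in (-.8,-1.1,-1.35,-1.5):
    servo_line(kp(lift=.00375*-d),.05,rotation=qs(PH0+d));z=sense();print(d,round(z["time"],2),tq(),z["contact_force"],z["gripper_width"])
wait(.3); ungrasp()
print(servo_line(kp(.15),.15));z=sense();print(z["time"],z["contact_force"])
servo_line(unslope([.0,0,.17]),.2,rotation=qs(np.pi))
s=snapshot("wrist");cv2.imwrite("pics/w3.png",s["image"][:,:,::-1])
s=snapshot("top");crop(s,(60,130,200,235),5,"top3.png")
import pickle;pickle.dump(snapshot("wrist"),open("w3.pkl","wb"));print(sense()["time"],sense()["joints"])
```

```text
-0.8 8.13 -0.059 [-1.1519  7.5803  1.0485] 0.013404353848656491
-1.1 8.58 -0.087 [-0.7431  6.0728  1.2547] 0.013218473516703974
-1.35 8.98 -0.095 [-0.3801  8.7976  0.7764] 0.013184190767129147
-1.5 9.28 -0.034 [0.2471 7.528  1.2967] 0.013208002556244266
False
11.1917 [1.1345 0.3073 0.2673]
14.625 [ 0.3263 -0.0983 -0.4405  0.7233 -0.1437 -1.3173]
```

View pics/w3.png

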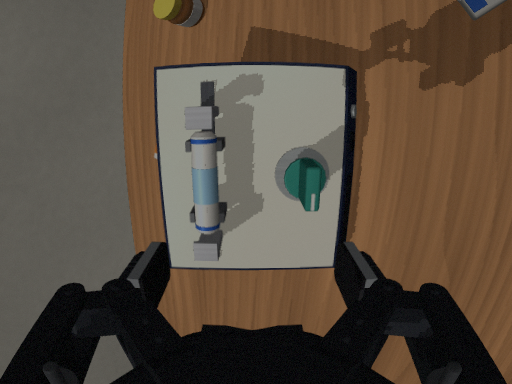

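View pics/top3.png

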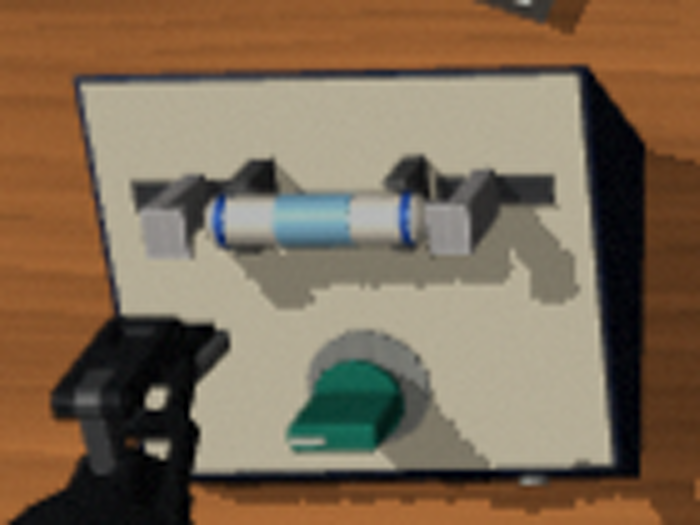

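The hoods are clear of both cartridge ends: in the wrist view the cartridge ends are at (204,134) and (208,232), and the hoods lie beyond them. Now I'll measure the cartridge centre and the bar angle.

Run:
```python
from h import *
import pickle
s=pickle.load(open("w3.pkl","rb"))
crop(s,(170,90,350,270),4,"w3c.png")
hsv=cv2.cvtColor(s["image"],cv2.COLOR_RGB2HSV)
m=cv2.inRange(hsv,(88,40,100),(112,160,255));n_,l,st,ce=cv2.connectedComponentsWithStats(m)
for i in range(1,n_):
  if st[i,4]>100: print(st[i],ce[i],fslope(s,ce[i],.050),fslope(s,ce[i],.040))
print("pred cart",fproj(s,unslope([.045,0,.04])), fslope(s,(204,133),.04),fslope(s,(208.5,233),.04))
z=sense();print(slope(z["ee_pos"]))
```

```text
[192 168  21  37 688] [202.2195 186.1076] [ 0.0468 -0.0009  0.05  ] [0.0485 0.0019 0.04  ]
pred cart [205.7472 184.1688] [ 0.045  -0.0492  0.04  ] [0.0448 0.0514 0.04  ]
[-0.   -0.    0.17]
```

View pics/w3c.png

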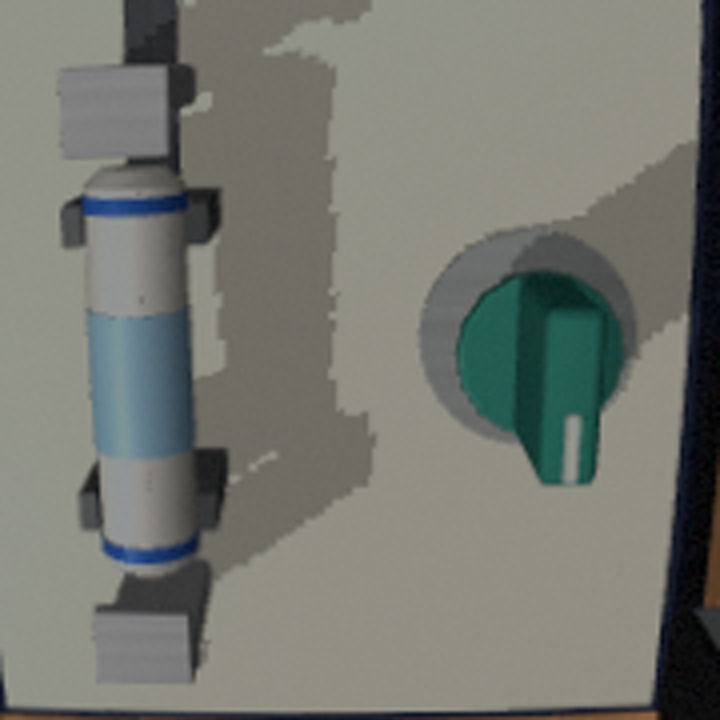

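```bash
cat >> h.py <<'E'
RK=np.array([.568,-.2053]);RY=np.radians(22.7)
def qd(a): # tool down, tool y along world angle a
    y=np.array([np.cos(a),np.sin(a),0]);z=np.array([0,0,-1.]);return R.from_matrix(np.c_[np.cross(y,z),y,z]).as_quat()
E
python3 - <<'E'
from h import *
for d in(.031,.2):print(solve_ik([*RK,d],qd(RY+np.pi)),solve_ik([*RK,d],qd(RY)))
servo_line(unslope([.045,.001,.08]),.15,rotation=qs(np.pi))
print(servo_line(unslope([.045,.001,.021]),.06,contact_N=10))
z=sense();print(z["time"],slope(z["ee_pos"]),z["contact_force"])
grab(60);z=sense();print(z["time"],z["gripper_width"],z["contact_force"])
s=snapshot("wrist");cv2.imwrite("pics/w4.png",s["image"][:,:,::-1])
E
```

```text
[-0.4857  0.4711 -0.1889  0.9108  0.     -2.4527] [-0.4857  0.4711 -0.1889  0.9108  0.      0.6889]
[-0.4857  0.3609  0.0905  1.3004  0.     -2.4527] [-0.4857  0.3609  0.0905  1.3004  0.      0.6889]
False
16.5833 [0.0453 0.0011 0.0213] [-0.4622 -0.2222 -0.077 ]
17.1833 0.02247403495077687 [-2.3863 -0.599   3.0947]
```

View pics/w4.png

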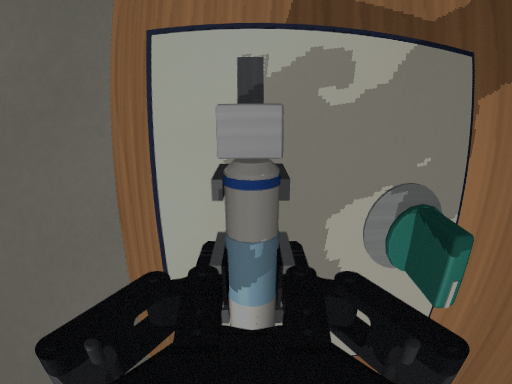

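The wrist view shows the cartridge squarely between the pads, with its axis at about x=252 and the hood clear of it. The width reads 22.5 mm. Lifting it and moving over the rack.

Run:
```python
from h import *
import pickle
print(servo_line(unslope([.045,.001,.14]),.12,contact_N=25))
z=sense();print(z["time"],z["gripper_width"],z["contact_force"])
reach([*RK,.2],qd(RY+np.pi));z=sense();print(z["time"],z["gripper_width"],z["ee_pos"])
s=snapshot("wrist");cv2.imwrite("pics/w5.png",s["image"][:,:,::-1]);pickle.dump(s,open("w5.pkl","wb"))
t=snapshot("top");crop(t,(240,130,360,260),4,"t5.png");c=snapshot("scene");crop(c,(160,120,290,240),5,"s5.png");pickle.dump((t,c),open("tc5.pkl","wb"))
```

```text
False
18.375 0.022399088931879356 [ 0.3455  0.5015 -1.6413]
19.925 0.022297113303413583 [ 0.5682 -0.2044  0.2001]
```

View pics/w5.png

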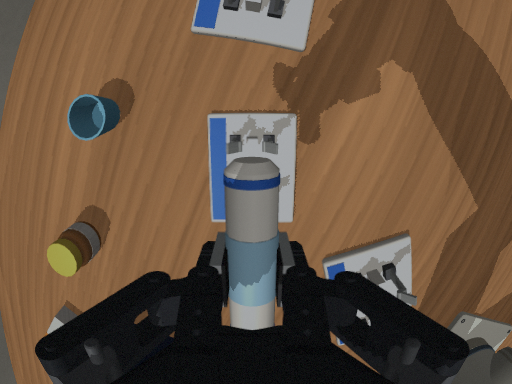

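View pics/s5.png

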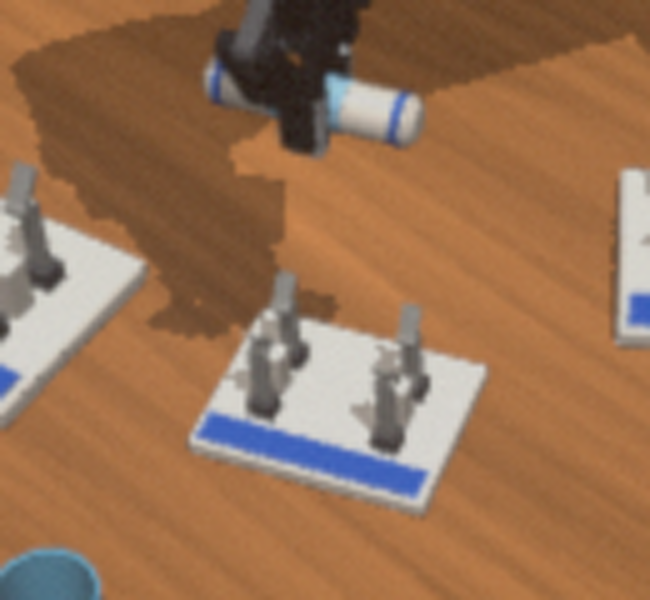

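Run:
```python
from h import *
import pickle
s=pickle.load(open("w5.pkl","rb"))
crop(s,(195,100,315,240),5,"w5c.png")
hsv=cv2.cvtColor(s["image"],cv2.COLOR_RGB2HSV)
m=((hsv[...,1]<50)&(hsv[...,2]>90)|((hsv[...,0]>105)&(hsv[...,0]<125)&(hsv[...,1]>150)&(hsv[...,2]>100))).astype(np.uint8)
m[:, :195]=0;m[:,315:]=0;m[:105]=0;m[222:]=0
m[160:,226:279]=0
ys,xs=np.where(m);w=np.array([fz(s,(x,y),.012)[:2]*1000 for x,y in zip(xs,ys)],np.float32)
r=cv2.minAreaRect(w);print(r)
for p in[(208.5,113.5),(297.5,113.5),(211,221),(294,221)]: print(fz(s,p,.012))
z=sense();print(z["ee_pos"],R.from_quat(z["orientation"]).as_matrix()[:,1])
```

```text
((569.0977172851562, -206.1214599609375), (99.50623321533203, 128.37557983398438), 22.745079040527344)
[ 0.638  -0.2463  0.012 ]
[ 0.5468 -0.2846  0.012 ]
[ 0.5899 -0.1278  0.012 ]
[ 0.497  -0.1667  0.012 ]
[ 0.5682 -0.2041  0.2005] [-0.922  -0.3873 -0.0006]
```

View pics/w5c.png

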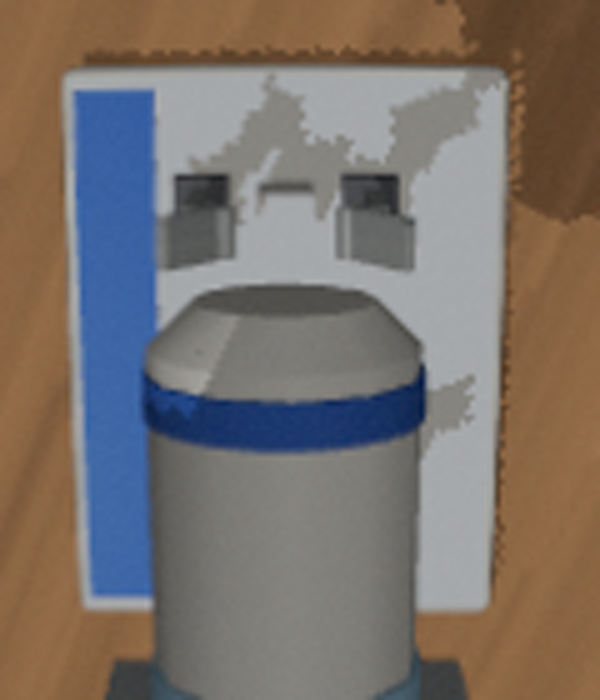

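The wrist and top views agree on the rack to about 1 mm and on its yaw (22.7°). The clips are centred on the held cartridge's axis at x≈252. Pressing in.

Run:
```python
from h import *
P=np.array([.5685,-.2057])
grab(90)
print(servo_line([*P,.055],.12,rotation=qd(RY+np.pi),contact_N=15))
z=sense();print(z["time"],z["ee_pos"],z["contact_force"],z["gripper_width"])
P=P+ (P-z["ee_pos"][:2])
for h in (.050,.046,.042,.038,.035,.033,.031,.0302):
    c=servo_line([*P,h],.04,contact_N=45)
    z=sense();print(h,c,round(z["time"],2),z["ee_pos"],z["contact_force"],z["gripper_width"].round(4))
    if c: break
s=snapshot("wrist");cv2.imwrite("pics/w6.png",s["image"][:,:,::-1])
c=snapshot("scene");crop(c,(180,130,270,230),6,"s6.png")
```

```text
False
21.65 [ 0.5689 -0.2059  0.0557] [ 0.4832  0.6503 -0.2503] 0.021557330893613117Traceback (most recent call last):
  File "<stdin>", line 9, in <module>
AttributeError: 'float' object has no attribute 'round'
```

Run:
```python
from h import *
P=np.array([.5682,-.2056])
for h in (.047,.042,.038,.035,.033,.031,.0302):
    c=servo_line([*P,h],.04,contact_N=45)
    z=sense();print(h,c,round(z["time"],2),z["ee_pos"],z["contact_force"],round(float(z["gripper_width"]),4))
    if c: break
s=snapshot("wrist");cv2.imwrite("pics/w6.png",s["image"][:,:,::-1])
c=snapshot("scene");crop(c,(180,130,270,230),6,"s6.png")
```

```text
0.047 False 22.18 [ 0.5687 -0.2057  0.0473] [ 1.4039 -1.3459  2.063 ] 0.0214
0.042 False 22.45 [ 0.5685 -0.2058  0.0422] [1.9869 0.0849 2.6179] 0.0214
0.038 False 22.7 [ 0.5679 -0.2049  0.0375] [ 1.4218  4.1292 -2.6988] 0.0212
0.035 False 22.95 [ 0.5681 -0.2055  0.0344] [ 2.423   0.08   -5.5215] 0.0216
0.033 False 23.2 [ 0.5682 -0.2056  0.0327] [ 4.2771  0.8561 -4.3284] 0.0217
0.031 False 23.45 [ 0.5684 -0.2056  0.0318] [0.7252 1.8057 4.8331] 0.0216
0.0302 False 23.7 [ 0.5685 -0.2057  0.0317] [-1.7758  2.6027 12.705 ] 0.0214
```

View pics/w6.png

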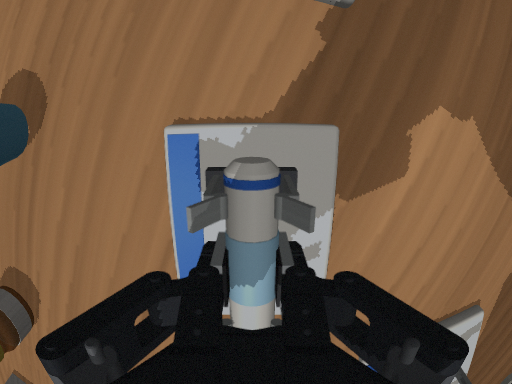

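View pics/s6.png

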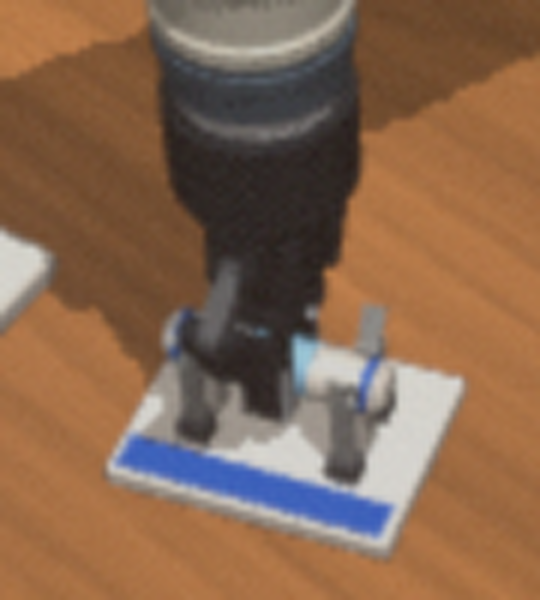

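The force profile shows the snap: a downward pull at 0.035, then a hard stop at z=0.0317 with 13 N. The wrist view shows the cartridge deep between the clip arms, at (250,190). One more firm press, then release and look.

Run:
```python
from h import *
import pickle
P=np.array([.5682,-.2056])
print(servo_line([*P,.0285],.03,contact_N=25));z=sense();print(z["time"],z["ee_pos"],z["contact_force"])
servo_line([*P,.0315],.05);z=sense();print(z["contact_force"])
ungrasp();z=sense();print(z["time"],z["contact_force"])
print(servo_line([*P,.16],.12,contact_N=15))
q=sense()["joints"].copy();s=snapshot("wrist");cv2.imwrite("pics/w7.png",s["image"][:,:,::-1]);pickle.dump(s,open("w7.pkl","wb"))
reach([.35,-.25,.3],qd(RY+np.pi))
t=snapshot("top");c=snapshot("scene");pickle.dump((t,c),open("tc7.pkl","wb"))
crop(t,(60,90,340,230),2,"t7w.png");crop(t,(265,165,335,225),10,"t7.png");crop(c,(190,165,270,225),10,"s7.png")
print(sense()["time"])
```

```text
False
24.05 [ 0.5685 -0.2057  0.0315] [-5.3709  5.8222 26.7685]
[1.6326 2.3157 6.5225]
24.9417 [ 0.2785  0.8978 -0.1012]
False
27.3417
```

View pics/t7.png

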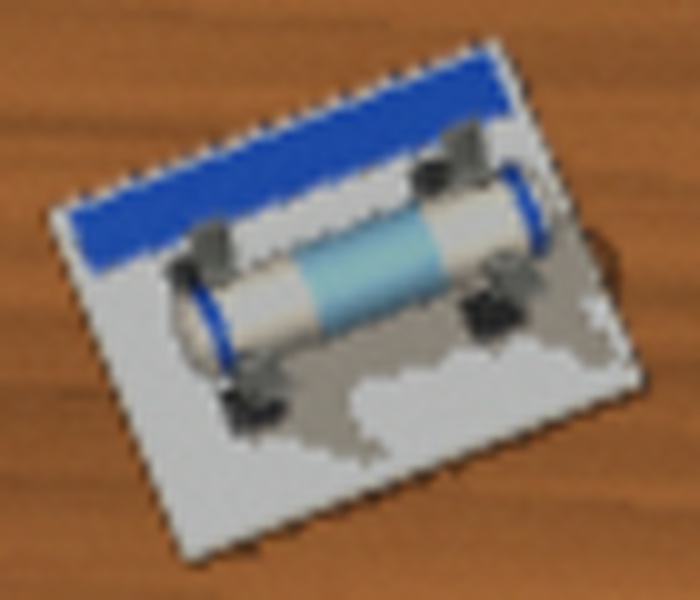

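View pics/s7.png

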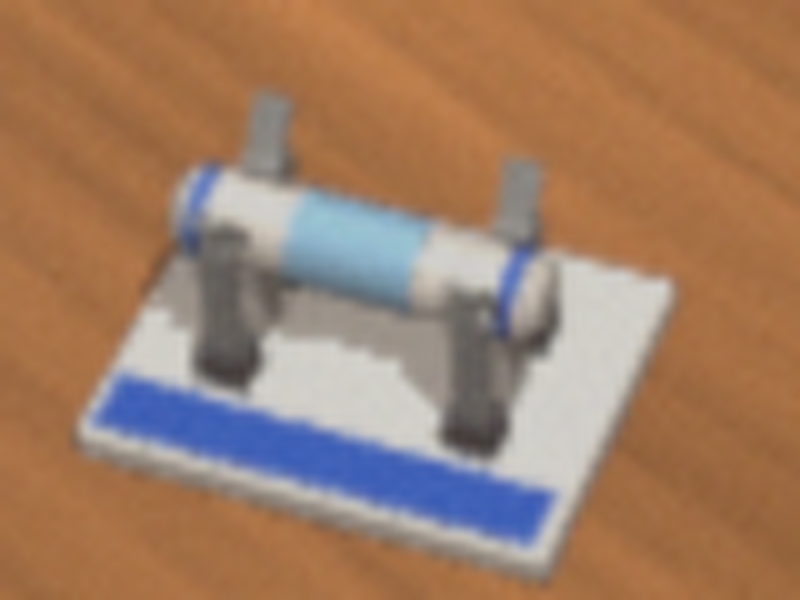

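View pics/t7w.png

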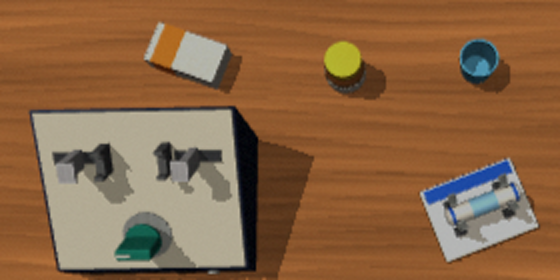

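View pics/w7.png

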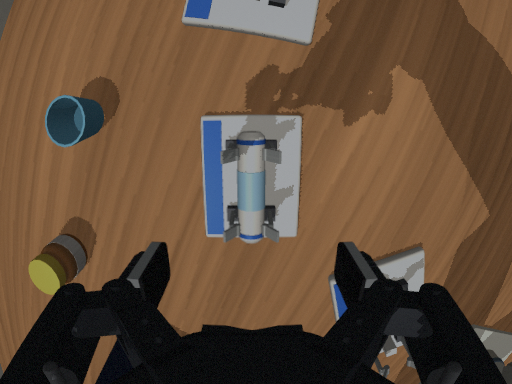

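Run:
```python
from h import *
import pickle
t,c=pickle.load(open("tc7.pkl","rb"))
T=lambda p:(265+p[0]/10-.45,165+p[1]/10-.45);S=lambda p:(190+p[0]/10-.45,165+p[1]/10-.45)
Rr=R.from_euler('z',RY).as_matrix()
for a,b in [((212,325),(514,292)),((527,208),(204,207)),((372,268),(357,247))]:
    p,e=tri(t,T(a),c,S(b));print(p,e,"rack frame",Rr.T@(p-[.5685,-.2057,.05]))
w=pickle.load(open("w7.pkl","rb"))
for p in[(251,132),(251,242)]: print(Rr.T@(fz(w,p,.05)-[.5685,-.2057,.05]))
hsv=cv2.cvtColor(w["image"],cv2.COLOR_RGB2HSV)
m=cv2.inRange(hsv,(88,40,100),(110,140,255))[160:220,230:275];ys,xs=np.where(m);print(xs.mean()+230,ys.mean()+160,Rr.T@(fz(w,(xs.mean()+230,ys.mean()+160),.06)-[.5685,-.2057,.05]))
```

```text
[ 0.5541 -0.1687  0.0502] 7.268259610233159e-05 rack frame [0.001  0.0397 0.0002]
[ 0.586  -0.2478  0.0497] 0.0005697873305397804 rack frame [-0.0001 -0.0456 -0.0003]
[ 0.5696 -0.2089  0.05  ] 0.00019993626574438923 rack frame [-0.0002 -0.0034 -0.    ]
[ 0.0002 -0.051  -0.    ]
[ 0.0003  0.0516 -0.    ]
250.43589743589743 190.64102564102564 [ 0.0007 -0.0021  0.01  ]
```

Both ends sit at height 50 mm ±0.3, with the cartridge across within 1 mm and along by at most 3 mm. The jar, carton and cup look unmoved. Handing in.

Run:
```python
from h import *
z=sense();print(z["time"],z["ee_pos"],z["contact_force"]);close_job()
```

```text
27.3417 [ 0.3508 -0.2499  0.2989] [-0.0854  0.1985 -0.7782]
the job is handed in; nothing more can be done
```

I opened the clamp, moved the cartridge to the smallest rack (100 x 130 mm) and pressed it home. The job was handed in at 27.3 s, with no verdict reported.

- **Knob:** Turning it positive about its outward axis stopped hard, with a 0.52 N m spike. The other way it turned steadily, so I turned it 1.5 rad that way. Afterwards both hoods were clear of the cartridge ends and the bar lay about 90° from where it started. The 1.5 rad is the commanded turn; I checked the bar angle only by eye.
- **Cartridge:** I lifted it square to the slope with the grip steady at about 22 mm. Going into the clips, the force dipped as it snapped past the bulges. It then stopped solid under a push of about 27 N.
- **Last checks:**
  - Both ends triangulate at 50 mm height, within 0.3 mm.
  - It is within 1 mm across and about 0.02 rad of the clip axis.
  - The offset along the axis came out between 0 and −3 mm, depending on the view; the limit is 9 mm.
  - The jar, carton and cup look unmoved in the top view, which I did not measure.
  - The gripper was clear of everything at the end.

Nothing failed. My wrist and top-camera measurements of the rack differed by about 1 mm, and I aimed between them.

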